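Punch the brass strip in the bench press

ROBOT

A 7-joint arm with a two-finger parallel gripper is mounted at the origin on the work surface. World frame = base frame: x ahead of the robot, y to its left, z up, the work surface at z = 0. Lengths are in m, angles in rad, forces in N, time in s.
With the tool pointing down it reaches from about 0.425 to 0.925 m from the base axis. Payload 6.8 kg.
Tool frame: the origin (TCP) lies midway between the tips of the shut fingers; the grasp point (between the pads) lies 19 mm behind it (grip_point_offset is the z of the grasp point in the tool frame, in m); z points along the fingers, y is the line along which they close (so a half turn about z gives the same grasp; the last joint's range is limited). The gripper opens to 85 mm and grips with 20 to 120 N. Pads are 22 mm wide; open, the fingers measure 114 mm over their backs; the gripper's body (76 mm by 85 mm) begins 54 mm behind the grasp point. The pads swing forward as they close: fully open they stand 13 mm farther back than shut.
Start: joints at [1.203, 0.477, 0.022, 1.555, -0.011, 1.109, -0.083], TCP at [0.173, -0.652, 0.231] pointing down, gripper open.
Joint ranges: [-2.96, 2.96], [-0.34, 2.1], [-1.41, 1.46], [0.24, 2.44], [-1.37, 4.51], [0.17, 1.92], [-2.96, 2.96]. Speed limits (rad/s): [2.39, 2.39, 3.14, 3.14, 3.14, 3.14, 3.14].

INTERFACE

Orientations are given as a rotation vector (axis times angle).
In Python, from bench import get_obs, grab_frame, calibration, hand_in, grip_point_offset gives the robot as it stands.
- The arm moves only by the shell command python3 -m pendant 'ROWS' [OPENING] [FORCE]. ROWS is a JSON object of lists of equal length, an entry for each row: "translation": the shift along the world's x, y, z in units of 25 mm (1.0 is 25 mm), a list of three; "delta_rot": the turn, a rotation vector about the world's x, y, z in units of 5 degrees (1.0 is 5 degrees), a list of three. In form: {"translation": [[dx, dy, dz], ...], "delta_rot": [[rx, ry, rz], ...]}. A call has 1 to 12 rows; each row is the pose to reach, as a shift and turn from the pose commanded when the call began; what a row does not reach only later rows make up. A row lasts 1/8 s, in which the tool goes at most 62.5 mm and 10.7 degrees, less where a joint would pass 70% of its speed; a pose out of reach is approached as far as the arm can. A call with a gripper value outside its range is refused whole. OPENING is the opening, from 0 (shut) to 1 (fully open), set as the call begins (- or left out, the last holds). The fingers move at their own pace and stop on an object; FORCE is the grip in N (left out, the last holds). Time passes only in rows, so rows that repeat a pose let the fingers close. It gives the time, the measured TCP pose, the force, the opening and the grip force at its end, in the units of the state.
- get_obs(): the state, without advancing time (a new reading comes with each control period).
- grab_frame(name): name is "scene" or "top" or "wrist"; returns (picture, depth): 420x560x3 uint8, red, green, blue; 420x560 float32, m along the optical axis (not along the pixel's ray), 0 where there is no reading.
- calibration(name): a dict with "K" (3x3 intrinsics, pixels), "k1" (the pictures are not rectified: a ray, as slopes to the right and down, at radius r is drawn at 1 + k1 r^2 times it, then the intrinsics apply), "rvec" (rotation vector, rad) and "tvec" (3), from world to camera coordinates, as OpenCV has them. Camera axes: x right, y down, z forward; pixel columns grow to the right and rows downward; lengths in m; the calibration is good to about 2 mm. A picture is of the moment at which its call begins: read the wrist's pose just before it. calibration takes no time and is no camera call; for the wrist camera it gives the pose at the moment of the call.
- hand_in(): hands the job in; it is judged then, once.
The state is a dict: "clock": time; "joints": joint angles; "qvel": joint speeds; "tau": joint torques, N m; "tcp_pos": TCP position; "orientation": TCP orientation; "contact_force": force on the tool from outside, world axes, zero at the start; "moment": the same for the moment, N m; "grip_width": finger opening in m; "gripper_force": force on a finger pad.
Only numpy, scipy, OpenCV 4.12 (cv2) and the standard library are available. Lean on these libraries where they do the work, as an engineer would, in place of code of your own. Each camera call takes 0.05 s, during which the arm holds its last target. There are 200 camera calls.

TASK

Load the brass strip into the green bench press: lay it flat along the grey bed, between the two guides, with its end under the ram and close up to the back stop, and let go of it. Then push the press's red-handled lever all the way down to its stop and let the lever spring fully back up, leaving the strip lying in the press. Leave the aluminium strip where it is.

Things in the scene. Friction and masses are not known exactly. Their poses are not given: they have to be found in the camera images.
- brass_strip_center (a point): Centre (half-way up) of the loose brass strip: yellow metal flat bar 160 x 25 x 6 mm, about 0.2 kg, lying flat on the table. x runs along its length, y across, z up; both ends alike. Grip it across the 25 mm, about 45 mm from the centre, nearer the end that stays outside the press.
- alu_strip_center (a point): Centre of the loose aluminium strip, silver-grey, same size as the brass one, lying near it. Not to be used.
- press: Fixed green press; origin on the table below the ram, z up. Grey bed along its y: 75 mm wide, top at z 20 mm, from y -190 to the stop's face at y 26. Guides 6 mm high at |x| 22-34, y -45 to 5. Head overhangs: |x| < 35, y -30 to 85, z 80-195 (cap 225); ram end at x = y = 0, z 57 at rest. So slide the strip in low and level towards +y, lying along y; touching the stop its centre is at (0, -54, 23).
- press_lever (a joint): Lever angle, rad: 0 = sprung up at rest (0.5 rad above level), 1.0 = down at its stop (0.5 rad below level). It pivots about the press's y axis direction at press (0, 102, 160) mm and points to the press's -x, clear of the bed. Springs back when let go.
- lever_handle (a point): Middle of the lever's red round handle, 28 mm thick, on its axis 160 mm from the pivot; handle spans 115-200 mm from it. Push it from above with closed fingers, straight down at press x = -155, y = 102 mm: its upper side there is at about z 260 mm at rest, 91 mm at the stop. Takes about 4 N at first, 11 N at the stop.
Things that resemble listed ones, but are neither listed nor needed, are in the scene too. There is more than one size of the part that bears brass_strip_center; the job needs the middle-sized.

How it is judged:
By the outcome, as a careful person would: the job done as asked, in the order asked, and still so for the second after the job is handed in, with the robot touching nothing.
It also fails if it takes over 54 s, if anything falls off the work surface, if the arm or the gripper's body presses on something with over 40 N, if the wrist force passes 120 N, or if a joint passes its speed limit or range.

## Working session

There is one attempt and no reset: what is moved stays moved. The work goes in short steps, Python scripts to look and compute and a shell command to move; the robot and the scene stay as the last step left them, time stands still between calls to the robot, and variables do not carry over. Pictures are saved under pics/ and viewed, at most 10 in all, crops included, and the job is handed in when it is done.

```bash
mkdir -p pics; cat > h.py <<'E'
import numpy as np, cv2
from bench import *
def ray(n,uv,c=None):
    c=c or calibration(n); K=np.array(c["K"],float); R=cv2.Rodrigues(np.array(c["rvec"],float))[0]; t=np.array(c["tvec"],float).ravel()
    d=(np.array(uv,float)-K[:2,2])/[K[0,0],K[1,1]]; s=d.copy()
    for _ in range(20): s=d/(1+c["k1"]*(s@s))
    return -R.T@t, R.T@np.array([s[0],s[1],1.]), R, t
def plane(n,uv,z,c=None):
    o,v,_,_=ray(n,uv,c); return o+v*(z-o[2])/v[2]
def deep(n,uv,dep,c=None):
    o,v,_,_=ray(n,uv,c); return o+v*dep
def proj(n,p,c=None):
    c=c or calibration(n); K=np.array(c["K"],float)
    return cv2.projectPoints(np.array(p,float).reshape(-1,1,3),np.array(c["rvec"],float),np.array(c["tvec"],float),np.eye(3),None)[0].reshape(-1,2) if 0 else _pr(c,K,p)
def _pr(c,K,p):
    return cv2.projectPoints(np.array(p,float).reshape(-1,1,3),np.array(c["rvec"],float),np.array(c["tvec"],float),K,np.array([c["k1"],0,0,0.]))[0].reshape(-1,2)
E
python3 - <<'E'
from h import *
for n in("scene","top"):
    p,d=grab_frame(n); cv2.imwrite(f"pics/{n}0.png",p[:,:,::-1]); np.savez(f"{n}0.npz",p=p,d=d)
    c=calibration(n); print(n,ray(n,(280,210))[:2],c["k1"])
o=get_obs();print(o["clock"],o["orientation"],grip_point_offset)
E
```

```text
scene (array([1.28360471, 0.4517582 , 1.32332251]), array([-0.51604322, -0.40241967, -0.75644828])) -0.17328090379606406
top (array([ 0.2905467 , -0.11349579,  1.12014013]), array([ 0.20102405, -0.03437983, -0.97918515])) -0.04266239439230265
0.1 [-3.11352450e+00 -4.06772540e-01  5.36684867e-04] -0.0187
```

View pics/scene0.png

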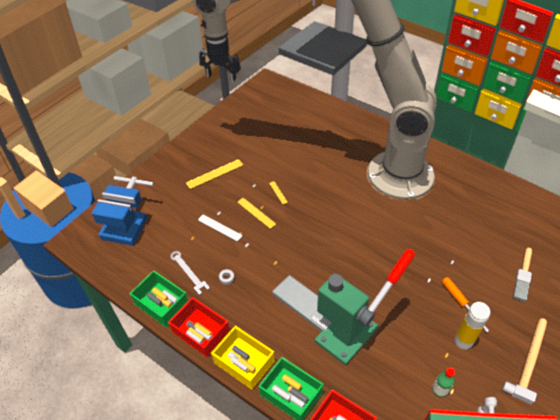

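View pics/top0.png

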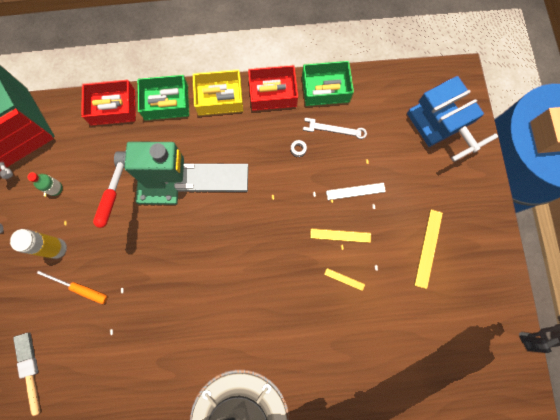

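The scene picture shows three yellow bars, one silver bar, and the press with its lever pointing towards the robot. In the top picture, the things that could be mistaken for the brass strip are the large yellow bar (429,249), the middle yellow bar (341,236), the small yellow bar (345,280) and the silver aluminium bar (356,191). I choose (341,236). The press bed is at about (215,177), the head at (155,160) and the red handle at (105,207).

```bash
python3 - <<'E'
from h import *
f=np.load("top0.npz");p,d=f["p"],f["d"]
hsv=cv2.cvtColor(p,cv2.COLOR_RGB2HSV)
def rects(m,z,amin,box=None):
    m=m.astype(np.uint8)
    if box: b=np.zeros_like(m);b[box[1]:box[3],box[0]:box[2]]=1;m=m*b
    for c in cv2.findContours(m,cv2.RETR_EXTERNAL,cv2.CHAIN_APPROX_NONE)[0]:
        if cv2.contourArea(c)<amin: continue
        w=np.array([plane("top",q[0],z)[:2] for q in c],np.float32)
        r=cv2.minAreaRect(w*1000); 
        M=cv2.moments(c);u=(M["m10"]/M["m00"],M["m01"]/M["m00"])
        b=cv2.boxPoints(r);e=[b[1]-b[0],b[2]-b[1]];e=max(e,key=np.linalg.norm)
        print(np.round(u,1),"ctr",np.round(r[0],1),"size",np.round(r[1],1),"long-axis deg",round(np.degrees(np.arctan2(e[1],e[0]))%180,1))
H,S,V=hsv[...,0],hsv[...,1],hsv[...,2]
print("yellow");rects((abs(H.astype(int)-26)<7)&(S>140)&(V>150),.006,150,(290,150,470,310))
print("silver");rects((S<50)&(V>170),.006,150,(320,175,390,205))
print("bed");rects((S<60)&(V>110),.02,300,(180,150,260,200))
print("red");rects(((H<6)|(H>174))&(S>150)&(V>120),.236,100,(80,170,130,240))
c=calibration("top");x,y=300,160
im=cv2.resize(p[130:300,70:450],None,fx=2,fy=2,interpolation=cv2.INTER_CUBIC)
cv2.imwrite("pics/crop1.png",im[:,:,::-1])
for uv in [(341,236),(215,177),(240,177),(158,152),(105,207),(160,198),(178,165)]: print(uv,np.round(deep("top",uv,d[uv[1],uv[0]]),4))
E
```

```text
yellow
silver
[355.3 190.9] ctr [ 552.6 -363.5] size [ 26.5 161.8] long-axis deg 92.7
bed
[214.9 177.1] ctr [624.9  17.9] size [182.3  76.2] long-axis deg 83.6
red
[104.3 208.1] ctr [512.2 232.2] size [31.2 85.8] long-axis deg 159.6
(341, 236) [ 0.433  -0.3077  0.0083]
(215, 177) [0.6246 0.015  0.0186]
(240, 177) [ 0.6178 -0.0528  0.02  ]
(158, 152) [0.6318 0.1146 0.2269]
(105, 207) [0.511  0.2261 0.2483]
(160, 198) [0.5782 0.1649 0.0252]
(178, 165) [0.6234 0.0869 0.1499]
```

View pics/crop1.png

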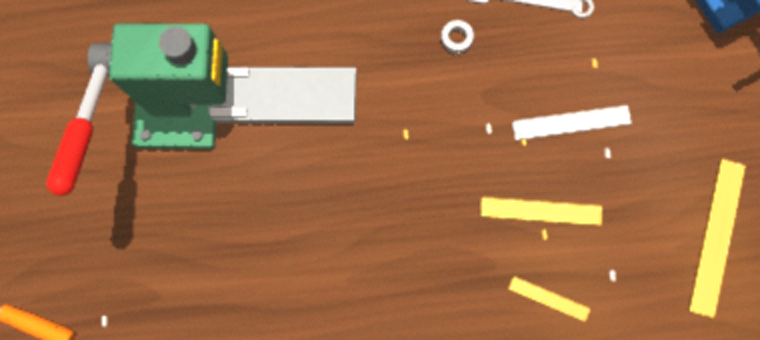

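The crop confirms three yellow bars, with the middle-sized one at crop (541,211). The large bar is at (718,238), the small one at (549,298) and the silver one at (571,122). The yellow mask found nothing, so I'll fix it and locate the press from the bed edges.

```bash
python3 - <<'E'
from h import *
for n,boxY,boxB in (("top",(290,150,470,310),(185,155,260,200)),("scene",(180,150,300,240),(260,265,345,340))):
    f=np.load(n+"0.npz");p,d=f["p"],f["d"]
    hsv=cv2.cvtColor(p,cv2.COLOR_RGB2HSV).astype(int);H,S,V=hsv[...,0],hsv[...,1],hsv[...,2]
    def run(m,z,box,amin):
        b=np.zeros(m.shape,np.uint8);b[box[1]:box[3],box[0]:box[2]]=1;m=m.astype(np.uint8)*b
        for c in cv2.findContours(m,cv2.RETR_EXTERNAL,cv2.CHAIN_APPROX_NONE)[0]:
            if cv2.contourArea(c)<amin: continue
            w=np.array([plane(n,q[0],z)[:2] for q in c],np.float32)*1000
            r=cv2.minAreaRect(w);b4=cv2.boxPoints(r);e=max([b4[1]-b4[0],b4[2]-b4[1]],key=np.linalg.norm)
            print(n,"px",c.mean(0)[0].round(),"ctr",np.round(r[0],1),"size",np.round(r[1],1),"deg",round(np.degrees(np.arctan2(e[1],e[0]))%180,1))
            yield w
    print("px colour",hsv[236,341] if n=="top" else hsv[212,257], hsv[177,225] if n=="top" else hsv[290,300])
    for _ in run((H>18)&(H<35)&(S>90)&(V>150),.006,boxY,80): pass
    for w in run((S<60)&(V>100),.02,boxB,300):
        # axis from long sides by line fits, end by the far extent
        r=cv2.minAreaRect(w);b4=cv2.boxPoints(r);e=max([b4[1]-b4[0],b4[2]-b4[1]],key=np.linalg.norm);e=e/np.linalg.norm(e);e*=np.sign(e[1]);nn=np.array([e[1],-e[0]])
        l=(w-r[0])@e;s=(w-r[0])@nn
        for sg in(1,-1):
            k=(l>l.min()+10)&(l<l.min()+125)&(sg*s>30)
            v=cv2.fitLine(w[k],cv2.DIST_HUBER,0,.01,.01).ravel();print(" side",sg,np.degrees(np.arctan2(v[1],v[0]))%180,"off",((w[k]-r[0])@nn).mean())
        k=(l<l.min()+4)&(abs(s)<30);v=cv2.fitLine(w[k],cv2.DIST_HUBER,0,.01,.01).ravel()
        print(" end mid",v[2:],np.degrees(np.arctan2(v[1],v[0])), "origin est", v[2:]+190*e)
E
```

```text
px colour [ 30 125 255] [ 23   9 240]
top px [344. 279.] ctr [ 319.7 -301.6] size [107.7  19. ] deg 61.2
top px [340. 235.] ctr [ 435.5 -305.7] size [161.4  27.9] deg 80.5
top px [428. 249.] ctr [ 378.8 -537.8] size [ 33.8 212.5] deg 158.5
top px [216. 177.] ctr [625.7  12.7] size [171.   76.4] deg 84.6
 side 1 84.58339 off 35.29516022222354
 side -1 84.59894 off -38.203493704782105
 end mid [616.8839  -71.81691] -4.574823 origin est [634.7955  117.33693]
px colour [ 27 175 254] [ 23   5 198]
scene px [256. 213.] ctr [ 438.6 -308.2] size [164.6  30.4] deg 80.5
scene px [278. 192.] ctr [ 324.9 -301.9] size [109.1  22.5] deg 61.6
scene px [214. 174.] ctr [ 381.1 -540.8] size [ 42.  212.8] deg 158.5
scene px [304. 305.] ctr [632.8  23.2] size [197.1  82.3] deg 84.0
 side 1 84.01881 off 39.124866477187425
 side -1 83.820755 off -39.37186132158816
 end mid [620.84644 -73.43042] -7.3298845 origin est [640.5435  115.54584]
```

```bash
cat >> h.py <<'E'
from scipy.spatial.transform import Rotation as Rn
def togo(ydeg,xyz=None):
    o=get_obs();R=Rn.from_rotvec(o["orientation"]);M=R.as_matrix()
    best=None
    for a in (ydeg,ydeg+180):
        y=np.array([np.cos(np.radians(a)),np.sin(np.radians(a)),0]);z=np.array([0,0,-1.]);D=np.c_[np.cross(y,z),y,z]
        dr=(Rn.from_matrix(D)*R.inv()).as_rotvec()
        if best is None or np.linalg.norm(dr)<np.linalg.norm(best): best=dr
    print("t",round(o["clock"],2),"tcp",np.round(o["tcp_pos"],4),"tool y deg",np.round(np.degrees(np.arctan2(M[1,1],M[0,1])),2),"tool z",np.round(M[:,2],3),"q7",round(o["joints"][6],2),"F",np.round(o["contact_force"],1),"w",round(o["grip_width"],4))
    print("rot units",np.round(np.degrees(best)/5,3))
    if xyz is not None: print("shift units",np.round((np.array(xyz)-o["tcp_pos"])/.025,3))
E
python3 -c "
from h import *
togo(-9.5,(.4281,-.3501,.1))"
```

```text
t 0.1 tcp [ 0.1733 -0.6518  0.2304] tool y deg -75.11 tool z [-0.001  0.002 -1.   ] q7 -0.08 F [ 0.1 -0.8  0.6] w 0.0854
rot units [-1.2000e-02 -1.6000e-02  1.3123e+01]
shift units [10.194 12.07  -5.216]
```

```bash
python3 -m pendant '{"translation":[[1.3,1.5,-0.5],[2.6,3,-1],[3.9,4.5,-1.5],[5.2,6,-2],[6.4,7.5,-2.5],[7.7,9,-3],[9,10.5,-3.5],[9.8,11.6,-3.8],[10.19,12.07,-4],[10.19,12.07,-4],[10.19,12.07,-4]],"delta_rot":[[0,0,1.6],[0,0,3.2],[0,0,4.8],[0,0,6.4],[0,0,8],[0,0,9.6],[0,0,11.2],[0,0,12.5],[0,0,13.12],[0,0,13.12],[0,0,13.12]]}' 0.5 60
python3 - <<'E'
from h import *
c=calibration("wrist");p,d=grab_frame("wrist");cv2.imwrite("pics/w1.png",p[:,:,::-1])
hsv=cv2.cvtColor(p,cv2.COLOR_RGB2HSV).astype(int);H,S,V=hsv[...,0],hsv[...,1],hsv[...,2]
m=((H>18)&(H<35)&(S>90)&(V>120)).astype(np.uint8)
for k in cv2.findContours(m,cv2.RETR_EXTERNAL,cv2.CHAIN_APPROX_NONE)[0]:
    if cv2.contourArea(k)<400: continue
    w=np.array([plane("wrist",q[0],.006,c)[:2] for q in k],np.float32)*1000
    r=cv2.minAreaRect(w);b4=cv2.boxPoints(r);e=max([b4[1]-b4[0],b4[2]-b4[1]],key=np.linalg.norm)
    print(k.mean(0)[0].round(),"ctr",np.round(r[0],1),"size",np.round(r[1],1),"deg",round(np.degrees(np.arctan2(e[1],e[0]))%180,1))
togo(-9.5,(.4281,-.3501,.03))
E
```

```text
clock: 1.48
tcp_pos: [0.427, -0.3526, 0.1315]
orientation: [2.402, 2.024, -0.002]
contact_force: [-0.5, -1.1, 0.6]
grip_width: 0.0427
gripper_force: 0.0
[268. 382.] ctr [ 392.1 -541. ] size [ 37.9 122.2] deg 158.3
[130. 156.] ctr [ 321.8 -301.4] size [106.2  16.9] deg 61.5
[275. 129.] ctr [ 436.4 -305.8] size [158.7  24.6] deg 80.2
t 1.52 tcp [ 0.427  -0.3526  0.1316] tool y deg -9.74 tool z [-0.    -0.001 -1.   ] q7 0.24 F [ 0.2  0.1 -0.4] w 0.0429
rot units [ 0.013 -0.003  0.049]
shift units [ 0.043  0.1   -4.063]
```

View pics/w1.png

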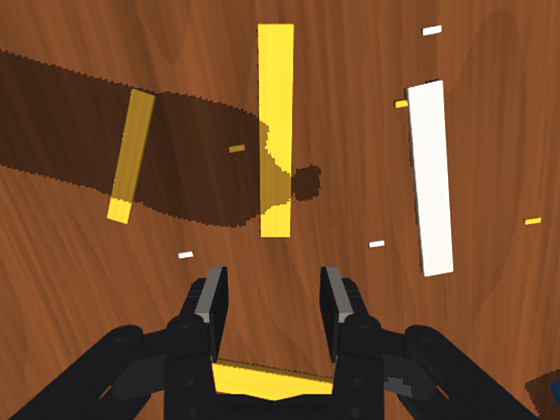

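The wrist view shows the chosen strip at (275,129), measuring 159 x 25 mm, which agrees with the top view. The fingers are at (210,310) and (335,310) and straddle its line. Descending.

```bash
python3 -m pendant '{"translation":[[0.07,0.1,-1.5],[0.07,0.1,-3],[0.07,0.1,-4.06],[0.07,0.1,-4.8],[0.07,0.1,-4.9],[0.07,0.1,-4.95],[0.07,0.1,-5],[0.07,0.1,-5]],"delta_rot":[[0,0,0],[0,0,0],[0,0,0],[0,0,0],[0,0,0],[0,0,0],[0,0,0],[0,0,0]]}' 0.5 60
```

```text
clock: 2.52
tcp_pos: [0.4303, -0.3484, 0.007]
orientation: [2.397, 2.029, 0.0]
contact_force: [0.0, -0.8, -0.5]
grip_width: 0.0424
gripper_force: 0.0
```

```bash
python3 -m pendant '{"translation":[[-0.05,-0.04,-0.1],[-0.05,-0.04,-0.2],[-0.05,-0.04,-0.2]],"delta_rot":[[0,0,0],[0,0,0],[0,0,0]]}'
python3 -m pendant '{"translation":[[0,0,-0.04],[0,0,-0.06],[0,0,-0.06]],"delta_rot":[[0,0,0],[0,0,0],[0,0,0]]}'
```

```text
clock: 2.9
tcp_pos: [0.4285, -0.349, 0.001]
orientation: [-2.398, -2.029, 0.0]
contact_force: [0.6, 0.0, -0.0]
grip_width: 0.0422
gripper_force: 0.0
clock: 3.28
tcp_pos: [0.4286, -0.3491, -0.0002]
orientation: [-2.398, -2.03, -0.0]
contact_force: [-0.2, -0.8, -0.3]
grip_width: 0.0427
gripper_force: 0.0
```

```bash
python3 -m pendant '{"translation":[[0,0,0],[0,0,0],[0,0,0],[0,0,0],[0,0,0]],"delta_rot":[[0,0,0],[0,0,0],[0,0,0],[0,0,0],[0,0,0]]}' 0 70
```

```text
clock: 3.9
tcp_pos: [0.429, -0.3493, 0.0004]
orientation: [2.397, 2.029, 0.0]
contact_force: [0.2, -0.4, 4.3]
grip_width: 0.0224
gripper_force: 69.5
```

```bash
python3 -m pendant '{"translation":[[0,0,0.8],[0,0,1.8],[0,0,2.8],[0,0,3.2],[0,0,3.2]],"delta_rot":[[0,0,0],[0,0,0],[0,0,0],[0,0,0],[0,0,0]]}'
python3 -c "
from h import *
togo(-5.6,(.616,-.0879,.08))"
```

```text
clock: 4.53
tcp_pos: [0.4287, -0.3493, 0.08]
orientation: [2.398, 2.029, 0.0]
contact_force: [0.4, 0.1, -2.2]
grip_width: 0.0224
gripper_force: 68.9
t 4.53 tcp [ 0.4287 -0.3493  0.08  ] tool y deg -9.52 tool z [ 0.001 -0.001 -1.   ] q7 0.2 F [ 0.4  0.1 -2.2] w 0.0224
rot units [0.006 0.006 0.784]
shift units [7.4910e+00 1.0455e+01 2.0000e-03]
```

```bash
python3 -m pendant '{"translation":[[0.6,0.8,0],[1.5,2.1,0],[2.6,3.6,0],[3.7,5.2,0],[4.8,6.7,0],[5.9,8.2,0],[6.8,9.5,0],[7.3,10.2,0],[7.49,10.45,0],[7.49,10.45,0],[7.49,10.45,0]],"delta_rot":[[0,0,0.1],[0,0,0.2],[0,0,0.3],[0,0,0.4],[0,0,0.5],[0,0,0.6],[0,0,0.7],[0,0,0.78],[0,0,0.78],[0,0,0.78],[0,0,0.78]]}'
python3 - <<'E'
from h import *
c=calibration("wrist");p,d=grab_frame("wrist");cv2.imwrite("pics/w2.png",p[:,:,::-1]);np.savez("w2.npz",p=p,d=d)
import pickle;pickle.dump(c,open("w2c.pkl","wb"))
togo(-5.6,(.616,-.0879,.08))
E
```

```text
clock: 5.9
tcp_pos: [0.615, -0.09, 0.0796]
orientation: [2.33, 2.107, -0.002]
contact_force: [-0.5, -0.9, -1.8]
grip_width: 0.0222
gripper_force: 68.8
t 5.95 tcp [ 0.6151 -0.0899  0.0796] tool y deg -5.75 tool z [-0.001 -0.001 -1.   ] q7 -0.28 F [ 0.7  0.4 -2.2] w 0.0226
rot units [ 0.011 -0.009  0.031]
shift units [0.037 0.078 0.014]
```

View pics/w2.png

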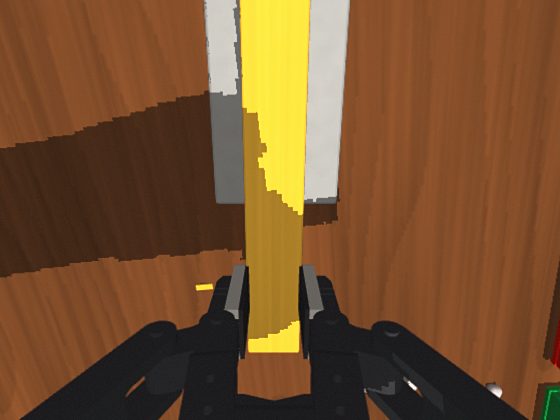

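The strip is held straight over the bed. Its edges run (240–310, row 0) to (246–302, row 210), and the bed edges (205→216) and (349→338) end at row 203. Next I measure the bed axis and the strip's level from these.

```bash
python3 - <<'E'
from h import *
import pickle;c=pickle.load(open("w2c.pkl","rb"));f=np.load("w2.npz");p,d=f["p"],f["d"]
hsv=cv2.cvtColor(p,cv2.COLOR_RGB2HSV).astype(int);H,S,V=hsv[...,0],hsv[...,1],hsv[...,2]
bed=S<60;ye=(H>15)&(H<35)&(S>100)
def line(P):
    v=cv2.fitLine(np.array(P,np.float32),cv2.DIST_HUBER,0,.01,.01).ravel();v[:2]*=np.sign(v[1]);return v
def rows(m,lo,hi,x0,x1,z):
    L,R=[],[]
    for r in range(lo,hi,4):
        xs=np.where(m[r,x0:x1])[0]+x0
        if len(xs)<20: continue
        L.append(plane("wrist",(xs.min()-.5,r),z,c)[:2]*1e3);R.append(plane("wrist",(xs.max()+.5,r),z,c)[:2]*1e3)
    return line(L),line(R),L,R
for nm,m,lo,hi,x0,x1,z in(("bed",bed,5,195,195,355,.02),("strip",ye,5,225,225,320,.0856)):
    l,r,L,R=rows(m,lo,hi,x0,x1,z);print(nm,"deg",[np.degrees(np.arctan2(v[1],v[0])).round(2) for v in(l,r)])
    u=(l[:2]+r[:2]);u/=np.linalg.norm(u);n=np.array([u[1],-u[0]]);mid=(l[2:]+r[2:])/2
    print(" mid",mid,"dir",np.degrees(np.arctan2(u[1],u[0])),"widths",[round(float((b-a)@n),1) for a,b in zip(L,R)][::8])
    if nm=="bed":
        es=[]
        for x in list(range(222,238,3))+list(range(315,334,3)):
            k=np.where(bed[100:215,x])[0].max()+100; es.append(plane("wrist",(x,k+.5),.02,c)[:2]*1e3)
        e=np.mean([(q-mid)@u for q in es]);print(" end mid",mid+u*e,"origin",mid+u*(e+190)); 
for r in(5,60,120,180,230): print(r,np.round(deep("wrist",(274,r),d[r,274],c),4),np.round(deep("wrist",(225,r),d[r,225],c),4))
E
```

```text
bed deg [np.float32(84.17), np.float32(84.11)]
 mid [624.29846  -12.253016] dir 84.137985 widths [74.4, 74.5, 74.0, 74.0, 74.0, 73.9]
 end mid [618.22281749 -71.42955609] origin [637.62807444 117.57688932]
strip deg [np.float32(83.98), np.float32(84.09)]
 mid [622.7749   -15.287941] dir 84.03828 widths [24.5, 24.5, 24.4, 24.4, 24.4, 24.4, 24.8]
5 [0.6266 0.022  0.0839] [0.603  0.0372 0.0195]
60 [0.6248 0.0046 0.0844] [0.5992 0.0118 0.0199]
120 [ 0.6227 -0.0165  0.0845] [ 0.5948 -0.0189  0.0212]
180 [ 0.6203 -0.0401  0.0848] [ 0.5894 -0.0536  0.0199]
230 [ 0.6181 -0.0623  0.0843] [ 0.5807 -0.094  -0.0008]
```

```bash
python3 -m pendant '{"translation":[[0.05,0,-0.7],[0.05,0,-1.6],[0.05,0,-2.02],[0.05,0,-2.02],[0.15,0.98,-2.02],[0.25,1.97,-2.02],[0.35,2.96,-2.02],[0.41,3.6,-2.02],[0.45,3.95,-2.02],[0.45,3.95,-2.02],[0.45,3.95,-2.02]],"delta_rot":[[0,0,0],[0,0,0],[0,0,0],[0,0,0],[0,0,0],[0,0,0],[0,0,0],[0,0,0],[0,0,0],[0,0,0],[0,0,0]]}'
```

```text
clock: 7.32
tcp_pos: [0.6271, 0.0094, 0.0292]
orientation: [2.329, 2.108, -0.001]
contact_force: [-0.0, 0.7, -1.7]
grip_width: 0.0226
gripper_force: 68.9
```

```bash
python3 -m pendant '{"translation":[[0,0,-0.15],[0,0,-0.28],[0.01,0.1,-0.28],[0.02,0.2,-0.28],[0.03,0.28,-0.28],[0.03,0.28,-0.28]],"delta_rot":[[0,0,0],[0,0,0],[0,0,0],[0,0,0],[0,0,0],[0,0,0]]}'
python3 -m pendant '{"translation":[[0,0.06,0],[0.01,0.1,0],[0.01,0.1,0]],"delta_rot":[[0,0,0],[0,0,0],[0,0,0]]}'
```

```text
clock: 8.07
tcp_pos: [0.628, 0.0184, 0.0224]
orientation: [2.327, 2.111, 0.001]
contact_force: [0.3, -0.0, -2.0]
grip_width: 0.0224
gripper_force: 68.9
clock: 8.45
tcp_pos: [0.628, 0.0198, 0.0222]
orientation: [2.328, 2.109, -0.001]
contact_force: [-0.1, -1.5, -2.0]
grip_width: 0.0226
gripper_force: 68.9
```

```bash
python3 -m pendant '{"translation":[[0,0.04,0],[0.01,0.06,0],[0.01,0.06,0]],"delta_rot":[[0,0,0],[0,0,0],[0,0,0]]}'
python3 -m pendant '{"translation":[[0,0.04,0],[0.01,0.06,0],[0.01,0.06,0]],"delta_rot":[[0,0,0],[0,0,0],[0,0,0]]}'
```

```text
clock: 8.82
tcp_pos: [0.628, 0.0198, 0.0221]
orientation: [2.328, 2.108, -0.004]
contact_force: [-1.3, -5.1, -1.7]
grip_width: 0.0222
gripper_force: 68.9
clock: 9.2
tcp_pos: [0.628, 0.0199, 0.0219]
orientation: [2.329, 2.106, -0.006]
contact_force: [-1.6, -9.4, -1.1]
grip_width: 0.0221
gripper_force: 69.0
```

```bash
python3 -m pendant '{"translation":[[0,-0.08,0],[0,-0.1,-0.05],[0,-0.1,-0.09],[0,-0.1,-0.09]],"delta_rot":[[0,0,0],[0,0,0],[0,0,0],[0,0,0]]}'
```

```text
clock: 9.7
tcp_pos: [0.6283, 0.0198, 0.0205]
orientation: [2.328, 2.109, -0.002]
contact_force: [-3.9, -6.2, 3.9]
grip_width: 0.0224
gripper_force: 69.7
```

```bash
python3 -m pendant '{"translation":[[0,0,0],[0,0,0],[0,0,0],[0,0,0],[0,0,0.5],[0,0,1.5],[0,-0.5,3],[0,-1,4.5],[0,-1,4.5]],"delta_rot":[[0,0,0],[0,0,0],[0,0,0],[0,0,0],[0,0,0],[0,0,0],[0,0,0],[0,0,0],[0,0,0]]}' 0.5
python3 - <<'E'
from h import *
c=calibration("wrist");p,d=grab_frame("wrist")
cv2.imwrite("pics/w3.png",p[:,:,::-1]);togo(-5.6)
q,e=grab_frame("top");a=cv2.resize(q[130:240,70:270],None,fx=2.8,fy=2.8,interpolation=cv2.INTER_CUBIC)
cv2.imwrite("pics/both3.png",np.vstack([p,cv2.resize(a,(560,308))])[:,:,::-1][::1][:728])
im=cv2.imread("pics/both3.png");cv2.imwrite("pics/both3.png",cv2.resize(im,None,fx=.82,fy=.82))
E
```

```text
clock: 10.82
tcp_pos: [0.6312, -0.0054, 0.1369]
orientation: [2.326, 2.104, 0.008]
contact_force: [-0.7, 0.1, 0.3]
grip_width: 0.0426
gripper_force: 0.0
t 10.88 tcp [ 0.6298 -0.0046  0.1348] tool y deg -5.69 tool z [ 0.004 -0.    -1.   ] q7 -0.39 F [-1.7 -0.7 -1.5] w 0.0429
rot units [0.001 0.045 0.017]
```

View pics/both3.png

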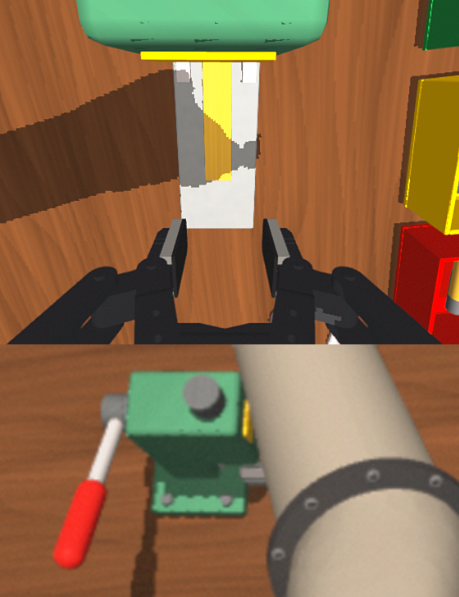

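The wrist view (upper) shows the strip lying between the guides, with its outer end at about (217,180) in the picture and the bed end at row 228. The top view (lower) is partly hidden by the arm, and the lever is at rest. Next I measure the strip's outer end, then move up and over to the lever.

```bash
python3 -m pendant '{"translation":[[0,-0.3,1.2],[0,-0.3,2.8],[0,-0.3,4.6],[0,-0.3,6.4],[0,-0.3,7.7],[0,-0.3,7.8],[0,-0.3,7.8]],"delta_rot":[[0,0,0],[0,0,0],[0,0,0],[0,0,0],[0,0,0],[0,0,0],[0,0,0]]}' 0
cat > strip.py <<'E'
from h import *
c=calibration("wrist");p,d=grab_frame("wrist")
cv2.imwrite("pics/s.png",p[:,:,::-1])
hsv=cv2.cvtColor(p,cv2.COLOR_RGB2HSV).astype(int);H,S,V=hsv[...,0],hsv[...,1],hsv[...,2]
m=((H>15)&(H<35)&(S>100)&(V>60)).astype(np.uint8)
O=np.array([637.4,117.3]);u=np.array([.1022,.9948]);n=np.array([.9948,-.1022])
for k in cv2.findContours(m,cv2.RETR_EXTERNAL,cv2.CHAIN_APPROX_NONE)[0]:
    if cv2.contourArea(k)<150: continue
    w=np.array([plane("wrist",q[0],.026,c)[:2] for q in k])*1e3-O
    a,b=w@n,w@u;print(k.mean(0)[0].round(),"press x",a.min().round(1),a.max().round(1),"y",b.min().round(1),b.max().round(1))
togo(-5.6,(.4936,.2346,.32))
E
python3 strip.py
```

```text
clock: 11.8
tcp_pos: [0.628, -0.0113, 0.326]
orientation: [-2.326, -2.11, 0.003]
contact_force: [0.8, -0.2, -0.5]
grip_width: 0.0003
gripper_force: 0.0
[443. 344.] press x 257.5 279.1 y -457.5 -378.0
[105. 348.] press x -286.1 -230.9 y -478.8 -379.4
[463. 245.] press x 250.9 281.9 y -277.9 -218.4
[473. 137.] press x 177.9 325.1 y -184.1 -32.3
[271. 105.] press x -38.1 35.6 y -133.7 -23.4
[463.  16.] press x 203.4 228.9 y 13.7 49.2
t 11.85 tcp [ 0.6278 -0.0114  0.3255] tool y deg -5.58 tool z [-0.003 -0.    -1.   ] q7 -0.3 F [-0.4 -0.3 -0.1] w -0.0002
rot units [ 0.001 -0.037 -0.003]
shift units [-5.367  9.842 -0.221]
```

```bash
python3 -m pendant '{"translation":[[-0.5,0.9,0],[-1.2,2.2,0],[-1.9,3.5,0],[-2.6,4.8,0],[-3.3,6.1,0],[-4,7.4,0],[-4.7,8.6,0],[-5.2,9.5,0],[-5.37,9.84,0],[-5.37,9.84,0],[-5.37,9.84,-0.2],[-5.37,9.84,-0.2]],"delta_rot":[[0,0,0],[0,0,0],[0,0,0],[0,0,0],[0,0,0],[0,0,0],[0,0,0],[0,0,0],[0,0,0],[0,0,0],[0,0,0],[0,0,0]]}' 0
python3 - <<'E'
from h import *
q,e=grab_frame("scene");a=cv2.resize(q[190:380,260:460],None,fx=2.8,fy=2.8,interpolation=cv2.INTER_CUBIC)
cv2.imwrite("pics/s4.png",a[:,:,::-1]);togo(-5.6,(.4936,.2346,.27))
E
```

```text
clock: 13.35
tcp_pos: [0.4947, 0.2331, 0.3218]
orientation: [-2.33, -2.108, 0.002]
contact_force: [0.7, 0.0, 0.8]
grip_width: -0.0001
gripper_force: 0.0
t 13.4 tcp [0.4947 0.2334 0.3221] tool y deg -5.71 tool z [-0.001 -0.001 -1.   ] q7 -0.77 F [ 0.5  0.3 -0.3] w -0.0002
rot units [ 0.006 -0.008  0.022]
shift units [-0.045  0.049 -2.083]
```

View pics/s4.png

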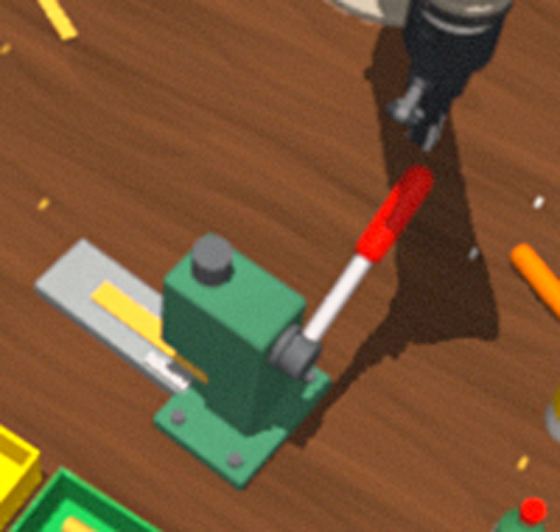

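The scene crop shows the strip in the bed at (140,310), the red handle at (395,215) and the fingers just above it at (425,140). I'll check the handle's lateral position from the first top-view depth.

```bash
python3 - <<'E'
from h import *
f=np.load("top0.npz");p,d=f["p"],f["d"];hsv=cv2.cvtColor(p,cv2.COLOR_RGB2HSV).astype(int);H,S,V=hsv[...,0],hsv[...,1],hsv[...,2]
m=((H<6)|(H>174))&(S>150)&(V>100);O=np.array([.6374,.1173]);u=np.array([.1022,.9948]);n=np.array([.9948,-.1022])
for r in range(192,226,4):
    xs=np.where(m[r,85:130])[0]+85
    # axis ray at the handle-axis height expected from press x, solved by iteration
    z=.236
    for _ in range(10):
        P=plane("top",((xs.min()+xs.max())/2,r),z); X=(P[:2]-O)@n; z=.16-X*np.tan(.5)
    D=deep("top",(xs.mean(),r),d[r,int(xs.mean())])
    print(r,"axis press x,y,z",np.round([X*1e3,(P[:2]-O)@u*1e3,z*1e3],1),"depth z",D[2].round(3))
E
```

```text
192 axis press x,y,z [-94.8 103.6 211.8] depth z 0.231
196 axis press x,y,z [-105.4  102.6  217.6] depth z 0.234
200 axis press x,y,z [-115.8  101.6  223.3] depth z 0.243
204 axis press x,y,z [-126.1  101.8  228.9] depth z 0.244
208 axis press x,y,z [-136.2  103.   234.4] depth z 0.251
212 axis press x,y,z [-146.1  102.1  239.8] depth z 0.253
216 axis press x,y,z [-155.9  102.3  245.1] depth z 0.261
220 axis press x,y,z [-165.5  102.4  250.4] depth z 0.263
224 axis press x,y,z [-174.9  100.5  255.5] depth z 0.26
```

```bash
python3 -m pendant '{"translation":[[-0.04,0.05,-1],[-0.04,0.05,-2],[-0.04,0.05,-2.6],[-0.04,0.05,-3.4],[-0.04,0.05,-4.2],[-0.04,0.05,-5],[-0.04,0.05,-5.9],[-0.04,0.05,-6.8],[-0.04,0.05,-7.7],[-0.04,0.05,-8.5],[-0.04,0.05,-9],[-0.04,0.05,-9]],"delta_rot":[[0,0,0],[0,0,0],[0,0,0],[0,0,0],[0,0,0],[0,0,0],[0,0,0],[0,0,0],[0,0,0],[0,0,0],[0,0,0],[0,0,0]]}' 0
python3 -m pendant '{"translation":[[0,0,-0.1],[0,0,-0.2],[0,0,-0.3],[0,0,-0.3]],"delta_rot":[[0,0,0],[0,0,0],[0,0,0],[0,0,0]]}' 0
```

```text
clock: 14.9
tcp_pos: [0.4949, 0.2368, 0.0986]
orientation: [2.328, 2.11, 0.005]
contact_force: [-2.2, -0.5, 9.8]
grip_width: -0.0
gripper_force: 4.9
clock: 15.4
tcp_pos: [0.4968, 0.2368, 0.0939]
orientation: [2.327, 2.107, 0.01]
contact_force: [-3.3, -4.2, 25.6]
grip_width: -0.0002
gripper_force: 12.0
```

```bash
python3 -m pendant '{"translation":[[0,0,-0.1],[0,0,-0.1],[0,0,-0.1]],"delta_rot":[[0,0,0],[0,0,0],[0,0,0]]}' 0
python3 - <<'E'
from h import *
q,e=grab_frame("scene");a=cv2.resize(q[190:380,260:460],None,fx=2.8,fy=2.8,interpolation=cv2.INTER_CUBIC)
cv2.imwrite("pics/s5.png",a[:,:,::-1])
E
```

```text
clock: 15.78
tcp_pos: [0.4973, 0.2369, 0.093]
orientation: [2.326, 2.105, 0.011]
contact_force: [-7.2, -6.0, 39.9]
grip_width: -0.0002
gripper_force: 18.9
```

View pics/s5.png

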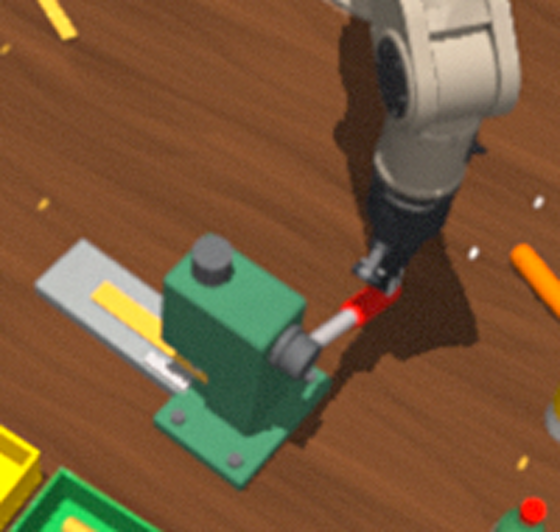

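The lever points below level, with the handle at (375,300). The force rises steeply with no further travel, so it is at its stop. Now I'll let it rise under control and clear it.

```bash
python3 -m pendant '{"translation":[[0,0,0.8],[0,0,1.6],[0,0,2.4],[0,0,3.2],[0,0,4],[0,0,4.8],[0,0,5.6],[0,0,6.4],[0,0,7.2],[0,0,8.2],[0,0,9.6],[0,0,10.2]],"delta_rot":[[0,0,0],[0,0,0],[0,0,0],[0,0,0],[0,0,0],[0,0,0],[0,0,0],[0,0,0],[0,0,0],[0,0,0],[0,0,0],[0,0,0]]}' 0
python3 -m pendant '{"translation":[[0,-0.5,0.2],[0,-1.5,0.2],[0,-3,0.2],[0,-4.5,0.2],[0,-6,0.2],[0,-7.5,0.2],[0,-9,0.2],[0,-10,0.2],[0,-10,0.2],[0,-10,0.2]],"delta_rot":[[0,0,0],[0,0,0],[0,0,0],[0,0,0],[0,0,0],[0,0,0],[0,0,0],[0,0,0],[0,0,0],[0,0,0]]}' 0
python3 - <<'E'
from h import *
q,e=grab_frame("scene");a=cv2.resize(q[150:380,180:460],None,fx=2.5,fy=2.5,interpolation=cv2.INTER_CUBIC)
cv2.imwrite("pics/s6.png",a[:,:,::-1])
q0=np.load("scene0.npz")["p"]
# red handle centroid vs start
for im in(q0,q):
    h=cv2.cvtColor(im,cv2.COLOR_RGB2HSV).astype(int);m=((h[...,0]<6)|(h[...,0]>174))&(h[...,1]>150)&(h[...,2]>100)
    y,x=np.where(m[240:330,350:425]);print(x.mean()+350,y.mean()+240,len(x))
E
```

```text
clock: 17.32
tcp_pos: [0.4943, 0.236, 0.3447]
orientation: [2.327, 2.109, 0.005]
contact_force: [0.0, -1.6, 0.1]
grip_width: 0.0001
gripper_force: 0.0
clock: 18.58
tcp_pos: [0.493, -0.0138, 0.3469]
orientation: [-2.326, -2.11, 0.001]
contact_force: [0.4, 0.7, -0.1]
grip_width: 0.0003
gripper_force: 0.0
400.67764705882354 265.6964705882353 425
400.64622641509436 265.7617924528302 424
```

View pics/s6.png

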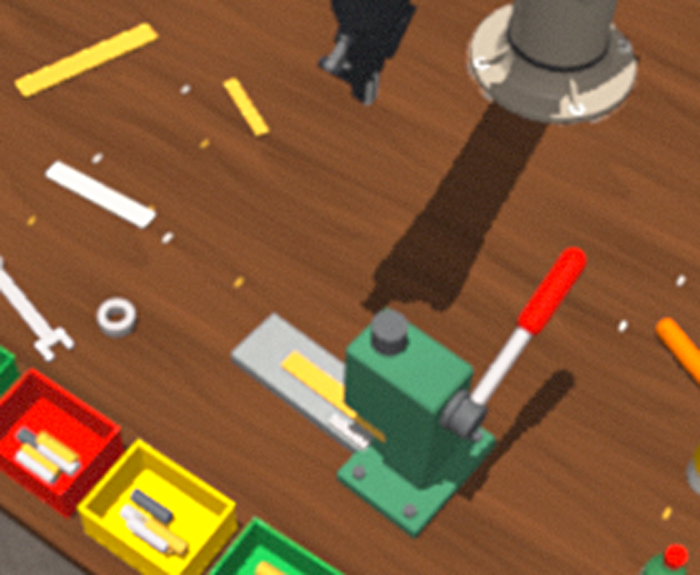

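The lever is back at its start position, with the handle at (553,290) in the crop and its pixel centroid unchanged. The strip still lies in the bed at (330,385), the aluminium strip is untouched at (100,195), and the robot is clear of everything.

```bash
python3 -c "
from bench import *
print(hand_in())"
```

```text
the job is handed in; nothing more can be done
None
```

The brass strip lies flat in the press against the back stop, the lever went down to its stop and sprang fully back up, the aluminium strip was not touched, and I handed the job in at about 19 s.

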